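# Park the sprung grinding carriage on its stop pin

## Robot

A 7-joint arm with a two-finger parallel gripper is mounted at the origin on the work surface. World frame = base frame: x ahead of the robot, y to its left, z up, the work surface at z = 0. Lengths are in m, angles in rad, forces in N, time in s.
With the tool pointing down it reaches from about 0.425 to 0.925 m from the base axis. Payload 6.8 kg.
Tool frame: the origin (TCP) lies at the very end of the fingers, on their centre line; the grasp point (between the pads) lies 19 mm behind it; z points along the fingers, y is the line along which they close (so a half turn about z gives the same grasp; the last joint's range is limited). The gripper opens to 85 mm and grips with 20 to 120 N. Pads are 22 mm wide; open, the fingers measure 114 mm over their backs; the gripper's body (76 mm by 85 mm) begins 54 mm behind the grasp point. The pads swing forward as they close: fully open they stand 13 mm farther back than shut.
Start: joints at [-1.221, 0.477, 0.022, 1.555, -0.011, 1.109, -0.083], TCP at [0.298, 0.606, 0.203] pointing down, gripper open.
Joint ranges: [-2.96, 2.96], [-0.34, 2.1], [-1.41, 1.46], [0.24, 2.44], [-1.37, 4.51], [0.17, 1.92], [-2.96, 2.96]. Speed limits (rad/s): [2.39, 2.39, 3.14, 3.14, 3.14, 3.14, 3.14].

## Interface

Orientations are given as a unit quaternion [w, x, y, z].
In Python, from station import bot gives the robot as it stands.
- The arm moves only by the tool jog_arm, never from a script. Its argument "motion" is a list of rows, each a list of 7 numbers: the turn, a rotation vector about the tool's x, y, z in rad, then the shift along the tool's x, y, z in mm, then the finger opening in mm, from 0 to 85.4. A call has 1 to 10 rows; each row is the pose to reach, as a shift and turn from the pose commanded when the call began, along the tool's axes at that moment; what a row does not reach only later rows make up. A row lasts 1/8 s, in which the tool goes at most 62.5 mm and 10.7 degrees, less where a joint would pass 70% of its speed; a pose out of reach is approached as far as the arm can. A call with a gripper value outside its range is refused whole. The fingers move at their own pace and stop on an object; "grip_force" is the grip in N (left out, the last holds). Time passes only in rows, so rows that repeat a pose let the fingers close. It gives the time, the measured TCP pose, the force, the opening and the grip force at its end, in the units of the state.
- bot.get_obs(): the state, without advancing time (a new reading comes with each control period).
- bot.read_camera(name): name is "side" or "top" or "wrist"; returns a dict with "pixels" (400x640x3 uint8, red, green, blue), "camera_matrix" (3x3 intrinsics, pixels), "T" (4x4, takes a point from camera to world coordinates); the wrist camera has in their place "tool_from_camera" (4x4, takes a point from camera to tool coordinates, whose origin is the TCP and whose axes are the flange's). Camera axes: x right, y down, z forward; pixel columns grow to the right and rows downward; lengths in m; the calibration is good to about 2 mm. A picture is of the moment at which its call begins: read the wrist's pose just before it. There is no depth.
- bot.hand_in(): hands the job in; it is judged then, once.
Trained networks look in a picture, given as the dict that the camera call returned (one of the last four; its "shot" number tells which), for a name from the list of things; names that differ only in an ending like _2 or _b are one class to them, and where a whole thing is asked for, a point or a joint stands for the part that bears it (a point fixed in the world has none). Each returns a list of dicts, best first, with "score" (0 to 1); they miss things now and then, are a little off and sometimes report something else, mostly with a low value. They report only what shows in the picture. A call takes as long as a camera call.
- bot.spot_in(thing, picture): "xy" ([column, row] in pixels, amid what is visible of it).
- bot.tip_of(thing, picture): "xy" ([column, row] in pixels: a listed point, or the origin of a listed thing).
The state is a dict: "t": time; "q": joint angles; "joint_vel": joint speeds; "joint_torque": joint torques, N m; "eef_pos": TCP position; "tool_rot": TCP orientation; "contact_force": force on the tool from outside, world axes, zero at the start; "torque": the same for the moment, N m; "gripper_width": opening from 0.0 (shut) to 1.0 (fully open); "grasp_force": force on a finger pad.
Only numpy, scipy, OpenCV 4.12 (cv2) and the standard library are available. Lean on these libraries where they do the work, as an engineer would, in place of code of your own. Each camera call takes 0.05 s, during which the arm holds its last target. There are 200 camera calls.

## Task

One of the grinder's two sprung carriages carries the brass block: push that carriage's yellow plate towards its wheel with the fingertips until the red stop pin has dipped and snapped up again behind the carriage's tooth, then let go and draw clear, so that the carriage springs back and stays latched on the pin about half-way along its travel. Nothing is to be gripped or lifted: press on the front of the yellow plate only, without touching the blocks or reaching behind the plate. Leave the other carriage, with the grey block, at home, and leave everything else on the bench where it is.

Things in the scene. Friction and masses are not known exactly. Their poses are not given: they have to be found in the camera images.
- grinder: Green twin-wheel grinder, bolted down. Origin at bench level midway between the carriages' tracks (a at machine x = -75 mm, b at +75 mm). Its y axis points from the yellow plates to the white wheels: the push direction. Base plate 300 mm wide (x), y = -90 to +280 mm, 12 mm thick; wheels and green housing, up to 190 mm high, from y = +102 mm on.
- carriage_a (a joint): Travel (m) of the sprung carriage at machine x = -75 mm, along machine +y. 0 = home, 0.060 = end stop. A spring pushes it home (3 N at 0, 8 N at 0.060; about 1 N more while the pin is pressed). Its tooth presses the red pin down on the way in; the pin snaps up behind it at about 0.034. Let go beyond that, it springs back and latches at about 0.030; let go before, it returns to 0.
- carriage_b (a joint): Travel (m) of the sprung carriage at machine x = +75 mm, along machine +y. 0 = home, 0.060 = end stop. A spring pushes it home (3 N at 0, 8 N at 0.060; about 1 N more while the pin is pressed). Its tooth presses the red pin down on the way in; the pin snaps up behind it at about 0.034. Let go beyond that, it springs back and latches at about 0.030; let go before, it returns to 0.
- plate_a (a point): Centre of the pushing face of carriage_a's upright yellow plate: 88 mm wide (machine x), 9 mm thick, from 40 to 105 mm above the bench. This point is 72 mm above the bench and moves with the carriage; the face looks along machine -y, with free space before it; keep fingers off the plate's back. The block's near side is 24 to 32 mm behind the face.
- plate_b (a point): Centre of the pushing face of carriage_b's upright yellow plate: 88 mm wide (machine x), 9 mm thick, from 40 to 105 mm above the bench. This point is 72 mm above the bench and moves with the carriage; the face looks along machine -y, with free space before it; keep fingers off the plate's back. The block's near side is 24 to 32 mm behind the face.
- pocket_a (a point): Centre of the inner floor of carriage_a's open pocket (48 x 56 mm, walls 14 mm high), 32 mm above the bench, 52 mm behind the plate's pushing face; moves with the carriage.
- pocket_b (a point): The same for carriage_b.
- pin_a (a joint): Red hinged stop pin beside carriage_a, on its machine +x side, 30 mm long, 10 mm thick, leaning 40 degrees up towards the wheel. Angle (rad) pressed down: 0 = up (carriage home or latched), about 0.33 while the carriage's tooth passes over it. Worked by the carriage only.
- pin_b (a joint): Red hinged stop pin beside carriage_b, on its machine +x side, 30 mm long, 10 mm thick, leaning 40 degrees up towards the wheel. Angle (rad) pressed down: 0 = up (carriage home or latched), about 0.33 while the carriage's tooth passes over it. Worked by the carriage only.
- brass_mid (a point): Half-way up (20 mm) the brass work block, 40 x 48 x 40 mm with an 18 mm steel stud on top (10 mm high), about 0.25 kg, lying loose in the pocket of one carriage; which one varies. Its top is 82 mm above the bench.
- grey_mid (a point): The same point of the grey plastic block of the same size (black stud), in the other carriage's pocket.
- wood_block: Beech block 110 x 70 x 45 mm. A bystander, not to be disturbed; origin at its underside's centre.
- jar: Amber glass jar, 64 mm across, 70 mm high. A bystander, not to be disturbed; origin at its underside's centre.
- cup: Blue ceramic cup, 72 mm across, 75 mm high. A bystander, not to be disturbed; origin at its underside's centre.
- brush: Bench brush lying on the bench, about 200 mm long. A bystander, not to be disturbed; origin at its underside's centre.
- oil_can: Aluminium can, 66 mm across, 170 mm high. A bystander, not to be disturbed; origin at its underside's centre.
- screwdriver: Screwdriver lying on the bench to the right of the machine, about 200 mm long. A bystander, not to be disturbed; origin at its underside's centre.

How it is judged:
On the way:
1. the carriage with the brass block is pushed in past its stop pin (((horizontal distance between brass_mid and pocket_a below 0.015 m and value of joint carriage_a above 0.032 m) or (horizontal distance between brass_mid and pocket_b below 0.015 m and value of joint carriage_b above 0.032 m))).
At the end, for the whole second after the job is handed in: The carriage with the brass block stands still, latched on its stop pin 26 to 33.5 mm from home with the pin up; the other carriage is home (within 4 mm); each block is still in its own pocket (within 15 mm of its centre) (((horizontal distance between brass_mid and pocket_a below 0.015 m and value of joint carriage_a between 0.026 and 0.0335 m and value of joint pin_a below 0.12 rad and velocity of joint carriage_a between -0.01 and 0.01 m/s and value of joint carriage_b below 0.004 m and horizontal distance between grey_mid and pocket_b below 0.015 m) or (horizontal distance between brass_mid and pocket_b below 0.015 m and value of joint carriage_b between 0.026 and 0.0335 m and value of joint pin_b below 0.12 rad and velocity of joint carriage_b between -0.01 and 0.01 m/s and value of joint carriage_a below 0.004 m and horizontal distance between grey_mid and pocket_a below 0.015 m))); the robot touches nothing.
It fails at once if the fingers or arm touch one of the blocks (over 1 N) (contact force between any of brass_block, grey_block and the fingers above 1 N or contact force between any of brass_block, grey_block and the arm above 1 N).
It fails at once if a block is lifted out of its pocket (over 8 mm) (height (world z) of any of brass_mid, grey_mid above 0.06 m).
It fails at once if the fingers reach behind a yellow plate and pinch it (over 1 N on its back) (contact force between any of carriage_a_c7, carriage_b_c7 and the fingers above 1 N).
It fails at once if the carriage with the grey block is pushed in (over 10 mm) ((horizontal distance between grey_mid and pocket_a below 0.015 m and value of joint carriage_a above 0.01 m) or (horizontal distance between grey_mid and pocket_b below 0.015 m and value of joint carriage_b above 0.01 m)).
It fails at once if something else on the bench is moved (over 20 mm) (distance of any of wood_block, jar, cup, brush, oil_can, screwdriver from where it was at the start of the episode above 0.02 m).
It also fails if it takes over 32 s, if anything falls off the work surface, if the arm or the gripper's body presses on something with over 40 N, if the wrist force passes 120 N, or if a joint passes its speed limit or range.

## Working session

There is one attempt and no reset: what is moved stays moved. The work goes in short steps, Python scripts to look and compute and a tool call to move; the robot and the scene stay as the last step left them, time stands still between calls to the robot, and variables do not carry over. Pictures are saved under pics/ and viewed, at most 10 in all, crops included, and the job is handed in when it is done.

Besides the shell and the picture viewer there is one more tool, called after ">>>" in YAML: its name, and indented under it one key for each argument. jog_arm: Moves the arm, as the interface text tells. Its arguments: {"type":"object","properties":{"motion":{"type":"array"},"grip_force":{"type":"number"}},"required":["motion"]}

```bash
mkdir -p pics; cat > h.py <<'E'
import numpy as np, cv2
from station import bot
def save(p,n): cv2.imwrite('pics/'+n,p['pixels'][:,:,::-1])
def ray(p,xy):
    K=p['camera_matrix'];T=p['T'];d=T[:3,:3]@np.linalg.solve(K,[xy[0],xy[1],1]);return T[:3,3],d
def atz(p,xy,z):
    o,d=ray(p,xy);return o+d*(z-o[2])/d[2]
def tri(ps):
    A=np.zeros((3,3));b=np.zeros(3)
    for p,xy in ps:
        o,d=ray(p,xy);d=d/np.linalg.norm(d);M=np.eye(3)-np.outer(d,d);A+=M;b+=M@o
    return np.linalg.solve(A,b)
E
python3 - <<'E'
from h import *
np.set_printoptions(precision=4,suppress=True)
o=bot.get_obs();print(o['t'],o['eef_pos'],o['tool_rot'],o['gripper_width'])
Z=dict(grinder=0,plate_a=.072,plate_b=.072,pocket_a=.032,brass_mid=.052,grey_mid=.052)
for c in('top','side'):
    p=bot.read_camera(c);save(p,c+'0.png');print(c,p['T'][:3,3])
    for n,z in Z.items():
        for r in bot.tip_of(n,p)[:3]: print(n,round(r['score'],2),np.array(r['xy']),atz(p,r['xy'],z))
E
```

```text
0.0 [0.2981 0.6049 0.2023] [-0.0002  0.2269  0.9739 -0.0009] 1.0025588681713862
top [ 0.5032 -0.2416  1.1237]
grinder 0.81 [214.2 200.6] [0.5815 0.0634 0.    ]
grinder 0.35 [228.9 227.4] [0.503  0.0185 0.    ]
plate_a 0.66 [228.2 228.2] [0.5008 0.0037 0.072 ]
plate_a 0.59 [230.8 171.5] [ 0.6575 -0.0004  0.072 ]
plate_b 0.66 [228.2 228.2] [0.5008 0.0037 0.072 ]
plate_b 0.59 [230.8 171.5] [ 0.6575 -0.0004  0.072 ]
pocket_a 0.94 [216.7 172.1] [0.6614 0.0493 0.032 ]
pocket_a 0.8 [208.6 229.2] [0.4974 0.0689 0.032 ]
brass_mid 0.66 [216.6 173.3] [0.6551 0.0442 0.052 ]
brass_mid 0.33 [213.1 203.1] [0.5708 0.0522 0.052 ]
brass_mid 0.17 [413.2 260.3] [ 0.4156 -0.508   0.052 ]
grey_mid 0.7 [209.7 228.1] [0.5006 0.0602 0.052 ]
side [0.3132 0.4051 0.8227]
grinder 0.86 [254.5 304. ] [0.578  0.0688 0.    ]
plate_a 0.78 [231.7 252.1] [0.6607 0.0036 0.072 ]
plate_a 0.72 [292.5 272.9] [0.511  0.0026 0.072 ]
plate_b 0.78 [231.7 252.1] [0.6607 0.0036 0.072 ]
plate_b 0.72 [292.5 272.9] [0.511  0.0026 0.072 ]
pocket_a 0.82 [285.9 306.1] [0.5025 0.0615 0.032 ]
pocket_a 0.79 [225.9 279.1] [0.6556 0.0511 0.032 ]
brass_mid 0.87 [222.8 274.9] [0.6587 0.0533 0.052 ]
brass_mid 0.75 [287.9 298.7] [0.5006 0.0532 0.052 ]
grey_mid 0.58 [284.5 300.9] [0.5052 0.0605 0.052 ]
```

View pics/top0.png

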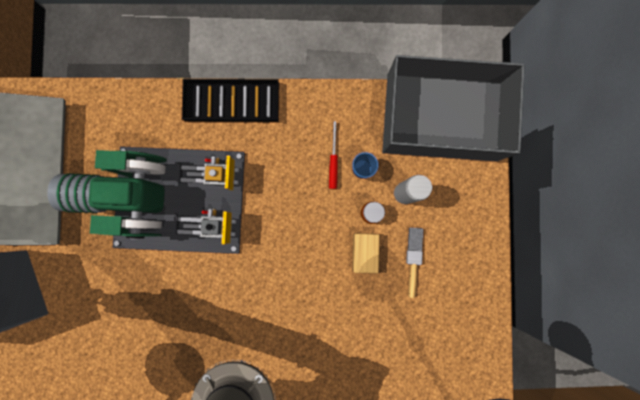

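View pics/side0.png

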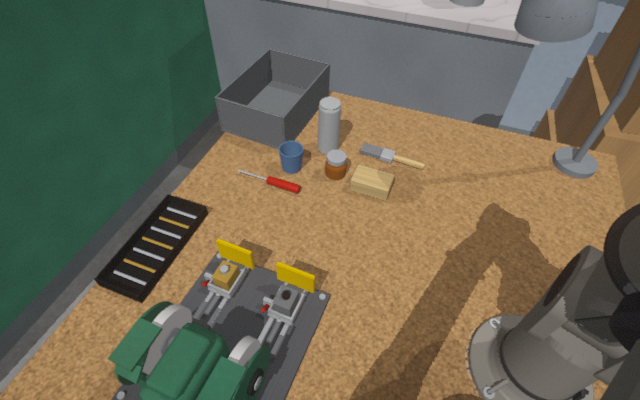

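The brass block is in the far carriage (x≈0.66; top view ~(213,173)), and grey is in the near one (~(209,227)). The push direction is roughly world +y, so I'll refine the plate pose from the yellow pixels.

```bash
python3 - <<'E'
from h import *
np.set_printoptions(precision=4,suppress=True)
for c in('top','side'):
    p=bot.read_camera(c);hsv=cv2.cvtColor(p['pixels'],cv2.COLOR_RGB2HSV)
    m=cv2.inRange(hsv,(22,200,120),(32,255,255))
    n,l,s,ce=cv2.connectedComponentsWithStats(m)
    for i in range(1,n):
        if s[i,4]<60: continue
        v,u=np.where(l==i);r=cv2.minAreaRect(np.c_[u,v].astype(np.float32));b=cv2.boxPoints(r)
        print(c,s[i],ce[i]);
        for q in b: print('  ',q,atz(p,q,.105)[:2],atz(p,q,.04)[:2])
E
```

```text
top [225 156   5  32 113] [227.3186 172.0265]
   [224.4724 186.969 ] [0.6109 0.0082] [0.6178 0.0241]
   [226.3035 155.8414] [0.6949 0.0049] [0.7072 0.0207]
   [230.1724 156.069 ] [ 0.6944 -0.0055] [0.7066 0.0096]
   [228.3414 187.1966] [ 0.6104 -0.0022] [0.6172 0.0131]
top [222 212   5  32 117] [224.1368 227.265 ]
   [221.28 242.96] [0.4616 0.0136] [0.4589 0.0299]
   [223.0092 211.8339] [0.5443 0.0107] [0.5469 0.0268]
   [226.8862 212.0493] [0.5438 0.0004] [0.5464 0.0158]
   [225.1569 243.1754] [0.4611 0.0033] [0.4584 0.0189]
side [216 239  38  30 577] [235.3206 253.0225]
   [211.5777 251.6873] [0.6865 0.0363] [0.7203 0.0029]
   [217.6447 237.0254] [ 0.6943 -0.0026] [ 0.7289 -0.0396]
   [258.4213 253.8985] [0.5894 0.0041] [ 0.6145 -0.0322]
   [252.3543 268.5604] [0.5849 0.0416] [0.6095 0.0087]
side [276 262  39  30 643] [295.297  276.4199]
   [271.3569 275.8188] [0.5403 0.0427] [0.5609 0.0099]
   [277.3492 260.5657] [0.5443 0.0045] [ 0.5652 -0.0318]
   [318.5912 276.7679] [0.4483 0.0089] [ 0.4606 -0.0269]
   [312.5989 292.021 ] [0.4473 0.0459] [0.4594 0.0134]
```

>>> jog_arm:
  motion:
    - [0,0,0.05,-20,-15,-50,0]
    - [0,0,0.12,-60,-44,-80,0]
    - [0,0,0.19,-100,-73,-80,0]
    - [0,0,0.26,-140,-103,-80,0]
    - [0,0,0.34,-180,-132,-80,0]
    - [0,0,0.42,-220,-161,-80,0]
    - [0,0,0.49,-260,-191,-80,0]
    - [0,0,0.56,-300,-220,-80,0]
    - [0,0,0.63,-340,-249,-80,0]
    - [0,0,0.7,-380,-279,-80,0]
  grip_force: 60

```text
t: 2.05
eef_pos: [0.5165, 0.1859, 0.2836]
tool_rot: [0.0, 0.548, 0.837, 0.0]
contact_force: [0.2, -0.2, 0.9]
gripper_width: -0.001
grasp_force: 0.0
```

>>> jog_arm:
  motion:
    - [0,0,0.08,-50,3,0,0]
    - [0,0,0.16,-100,7,0,0]
    - [0,0,0.24,-150,10,0,0]
    - [0,0,0.32,-200,13,0,0]
    - [0,0,0.4,-250,17,0,0]
    - [0,0,0.452,-296,20,0,0]
    - [0,0,0.452,-296,20,40,0]
    - [0,0,0.452,-296,20,90,0]
    - [0,0,0.452,-296,20,140,0]
    - [0,0,0.452,-296,20,180,0]

```text
t: 3.3
eef_pos: [0.6524, -0.0754, 0.1013]
tool_rot: [-0.001, 0.721, 0.693, -0.0]
contact_force: [0.7, -0.5, 0.3]
gripper_width: 0.004
grasp_force: 0.0
```

```bash
python3 - <<'E'
from h import *
np.set_printoptions(precision=4,suppress=True)
o=bot.get_obs();print(o['t'],o['eef_pos'],o['tool_rot'],o['contact_force'])
w=bot.read_camera('wrist');t=bot.read_camera('side');save(w,'w1.png');save(t,'s1.png')
cv2.imwrite('pics/m1.png',cv2.resize(np.vstack([w['pixels'],t['pixels']])[:,:,::-1],(480,600)))
R=__import__('scipy.spatial.transform',fromlist=['Rotation']).Rotation.from_quat(np.roll(o['tool_rot'],-1)).as_matrix()
B=np.eye(4);B[:3,:3]=R;B[:3,3]=o['eef_pos'];w['T']=B@w['tool_from_camera']
for r in bot.tip_of('plate_b',w): print(r,atz(w,r['xy'],.072))
m=cv2.inRange(cv2.cvtColor(w['pixels'],cv2.COLOR_RGB2HSV),(22,200,120),(32,255,255))
n,l,s,ce=cv2.connectedComponentsWithStats(m)
for i in range(1,n):
    if s[i,4]>150:
        v,u=np.where(l==i);print(s[i])
        for q in cv2.boxPoints(cv2.minAreaRect(np.c_[u,v].astype(np.float32))):print(q,atz(w,q,.105))
E
```

```text
3.3 [ 0.6524 -0.0754  0.1013] [-0.0005  0.7206  0.6933 -0.0003] [ 0.6725 -0.5311  0.3114]
{'xy': [308.5, 92.1], 'score': 0.92} [0.6515 0.0009 0.072 ]
[   0   73   71   20 1329]
[-0. 73.] [0.517  0.0148 0.105 ]
[70. 73.] [0.5477 0.0136 0.105 ]
[70. 92.] [0.5457 0.0057 0.105 ]
[ 0. 92.] [0.5145 0.0069 0.105 ]
[ 208   72  195   21 3646]
[208.  72.] [0.6084 0.0117 0.105 ]
[402.  72.] [0.6934 0.0083 0.105 ]
[402.  92.] [ 0.6937 -0.0001  0.105 ]
[208.  92.] [0.6073 0.0033 0.105 ]
```

The wrist view shows the plate's edges square to the tool, with the face centre at about (0.651, 0.001). I'll descend and approach.

>>> jog_arm:
  motion:
    - [0,0,0,0,0,20,0]
    - [0,0,0,15,-1,33,0]
    - [0,0,0,40,-1,33,0]
    - [0,0,0,52,-1,33,0]
    - [0,0,0,60,-1,33,0]
    - [0,0,0,66,-1,33,0]
    - [0,0,0,72,-1,33,0]
    - [0,0,0,78,-1,33,0]
    - [0,0,0,82,-1,33,0]
    - [0,0,0,82,-1,33,0]

```text
t: 4.7
eef_pos: [0.6553, 0.0044, 0.0706]
tool_rot: [0.001, 0.721, 0.693, -0.0]
contact_force: [0.1, -4.7, 2.0]
gripper_width: -0.0
grasp_force: 2.3
```

```bash
python3 - <<'E'
from h import *
o=bot.get_obs();print(o['t'],o['eef_pos'],o['contact_force'])
w=bot.read_camera('wrist');t=bot.read_camera('side')
cv2.imwrite('pics/m2.png',np.vstack([cv2.resize(w['pixels'],(480,300)),cv2.resize(t['pixels'][180:400,130:450],(480,300))])[:,:,::-1])
E
```

```text
4.7 [0.65529646 0.00436324 0.07059219] [ 0.10062845 -4.65729956  2.00883557]
```

View pics/m2.png

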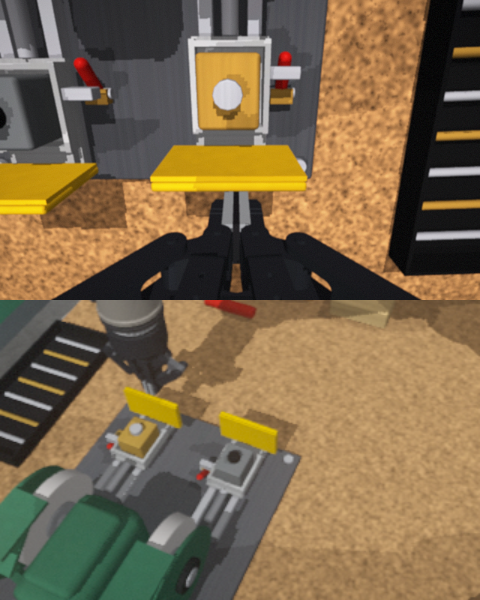

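The closed fingertips press the centre of the plate (wrist view ~(230,185) in the montage). The carriage is about 12–15 mm in, and its tooth is now at the pin. I'll push on.

>>> jog_arm:
  motion:
    - [0,0,0,5,0,0,0]
    - [0,0,0,10,0,0,0]
    - [0,0,0,15,0,0,0]
    - [0,0,0,20,0,0,0]
    - [0,0,0,25,0,0,0]
    - [0,0,0,30,0,0,0]
    - [0,0,0,30,0,0,0]
    - [0,0,0,30,0,0,0]

```text
t: 5.8
eef_pos: [0.6564, 0.0339, 0.0706]
tool_rot: [0.001, 0.721, 0.693, -0.001]
contact_force: [0.1, -7.3, 1.3]
gripper_width: 0.001
grasp_force: 3.5
```

```bash
python3 - <<'E'
from h import *
o=bot.get_obs();print(o['t'],o['eef_pos'],o['contact_force'])
w=bot.read_camera('wrist');t=bot.read_camera('side')
cv2.imwrite('pics/m3.png',np.vstack([cv2.resize(w['pixels'],(480,300)),cv2.resize(t['pixels'][180:400,130:450],(480,300))])[:,:,::-1])
E
```

```text
5.8 [0.65643475 0.0338893  0.07058534] [ 0.08104504 -7.34589077  1.26136721]
```

View pics/m3.png

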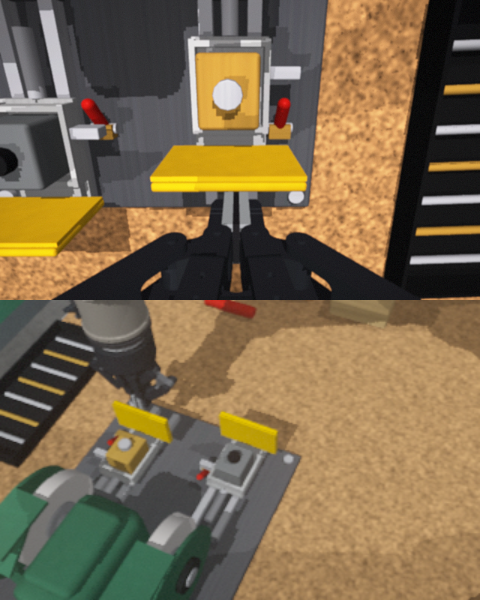

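The tooth (wrist ~(285,73)) is now clear beyond the raised pin tip (~(283,103)). I'll back off slowly.

>>> jog_arm:
  motion:
    - [0,0,0,-4,0,0,0]
    - [0,0,0,-8,0,0,0]
    - [0,0,0,-12,0,0,0]
    - [0,0,0,-16,0,0,0]
    - [0,0,0,-22,0,0,0]
    - [0,0,0,-35,0,0,0]
    - [0,0,0,-60,0,0,0]
    - [0,0,0,-95,0,0,0]
    - [0,0,0,-110,0,-40,0]
    - [0,0,0,-110,0,-60,0]

```text
t: 7.15
eef_pos: [0.6527, -0.0762, 0.1323]
tool_rot: [0.001, 0.722, 0.692, 0.001]
contact_force: [-0.0, 0.3, -0.2]
gripper_width: -0.0
grasp_force: 0.0
```

```bash
python3 - <<'E'
from h import *
o=bot.get_obs();print(o['t'],o['eef_pos'],o['contact_force'])
w=bot.read_camera('wrist');t=bot.read_camera('side')
cv2.imwrite('pics/m4.png',np.vstack([cv2.resize(w['pixels'],(480,300)),cv2.resize(t['pixels'][180:400,130:450],(480,300))])[:,:,::-1])
E
```

```text
7.15 [ 0.65271569 -0.07619036  0.13229917] [-0.02060627  0.26196488 -0.17327073]
```

View pics/m4.png

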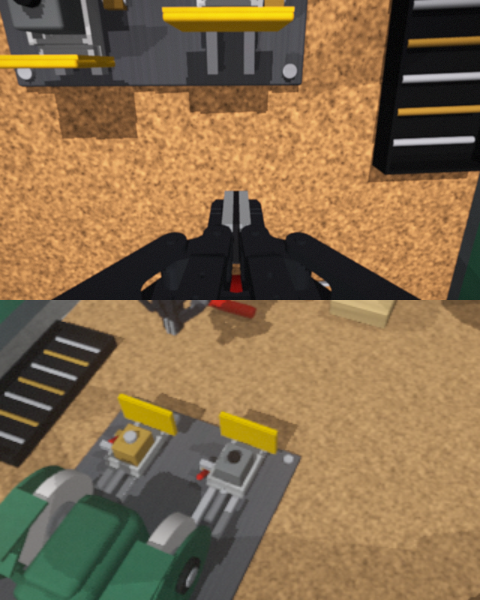

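The brass carriage's plate stands well forward (wrist ~(228,18), against ~(60,62) for the grey one, which is still at home). The fingers are clear, so I'll hand in.

```bash
python3 -c "
from station import bot
print(bot.hand_in())"
```

```text
the job is handed in; nothing more can be done
None
```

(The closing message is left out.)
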